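# Take the last waffle stick out of the waffle iron

### The job

The waffle iron has cooled with the last waffle stick still inside: raise its latch lever, swing the lid right up until it stands upright, and leave it open. Ease the waffle stick straight up out of its mould and lay it gently on the wire cooling rack next to the first one, flat and wholly on the rack, without the two touching. Keep the waffle level all the way, and leave everything else where it is.

Things in the scene. Friction and masses are not known exactly. Their poses are not given: they have to be found in the camera images.
- iron: Table-top waffle-stick iron, sage green, black handle and steel latch, standing fast; 130 (x) x 150 (y) x 95 mm high when closed. Origin: centre of its footprint on the worktop; +x to the back (hinge), -x to the front (handle, latch). Under the lid: a dark, flat mould plate, its top at z = 52 mm, with two cavities side by side, centred at x = 0, y = +32 (waffle in it) and y = -32 mm (empty).
- mould (a point): Centre of the mouth of the cavity that holds the waffle, level with the plate's top (iron frame 0, +32, 52 mm). The cavity is 12 mm deep, 89 mm long (iron's x) and 38 mm wide (y). The plate around it is flat; fingertips may come down beside the waffle to just above the plate.
- iron_lid (a joint): Hinge angle of the lid: 0 closed, grows as its front rises, stops at 1.85 rad (leaning back past upright). A stiff hinge (0.42 N m): the lid stays at any angle; it takes about 4 N at the handle. The latch holds it shut, with about 2 mm of play, until the lever has been raised.
- lid_hinge (a point): Point on the lid's hinge axis, midway along it (iron frame x = +74, y = 0, z = 55 mm). The axis runs along the iron's y.
- handle_left (a point): Point on the lid's handle, a round black bar 12 mm thick along the iron's y between arms at y = +/-64 mm, 42 mm clear of the lid's front. The point is at y = +38 mm; lid closed: 187 mm in front of the hinge axis, 13 mm above it, 68 mm above the worktop. Moves with the lid. Pinch the bar from above, one finger in front, one behind; it turns between the pads as the lid swings.
- handle_right (a point): The same on the other half of the bar, at y = -38 mm.
- iron_latch (a joint): Angle of the latch lever about the handle bar's centre line, relative to the lid: 0 down (lever level, pointing to the front, hook under the tongue of the base), grows as its tip is raised, stops at 1.15 rad. The hook is free above 0.3 rad. Light friction (0.03 N m): it stays where it is left.
- latch_tip (a point): Point to grip on the steel latch lever, a tab 16 mm wide (iron's y), 6 mm thick, reaching 45 mm forward from its pivot on the handle bar (iron frame x = -113, y = 0, z = 68 mm). The point lies on the tab 32 mm from the pivot, 69 mm above the worktop with the lever down, and moves with it. Pinch it across its width from above.
- waffle: The waffle stick in the iron, to be moved: a crisp golden bar 85 (x) x 34 (y) x 25 mm (z), 50 g, with a grid of pockets above and below. Origin: centre of its underside, 40 mm above the worktop in the mould; x along its length, z up. Its upper 13 mm stand proud of the lower plate and can be pinched across the width; below, it fits the cavity with about 2 mm to spare.
- waffle_end_near (a point): Centre of the end face of the waffle stick at its x = -42.5 mm.
- waffle_end_far (a point): Centre of the end face of the waffle stick at its x = +42.5 mm.
- rack: Wire cooling rack, loose, 176 mm (x) x 256 mm (y), its wires 26 mm above the worktop. Origin: centre of its footprint; the first waffle stick lies across it round y = -70 mm, the half round y = +45 mm is free. Behind its left part hangs a wall cabinet, underside 0.44 m above the worktop, front corner near x = 0.5, y = 0.35 m: keep the wrist and elbow in front of it.
- waffle_first: The first waffle stick, of the same size and shape, already lying on the rack; leave it there. Origin: centre of its underside.
- jar_jam: Jam jar with a white lid, 72 mm across, 102 mm high, behind and between iron and rack; bystander.
- mug: Blue and white mug, 91 mm high; bystander.
- spoon: Teaspoon, 130 mm long, lying on the worktop; bystander.
- dish: Shallow stoneware bowl, 210 mm across, 55 mm high, on the right; bystander.
- timer: Round kitchen timer, 60 mm across, 50 mm high, on the right; bystander.

How it is judged:
On the way, in this order (a step that is already met when the one before it is completed fails the run):
1. the latch lever is raised, its hook off the tongue (above 0.3 rad) (value of joint iron_latch above 0.3 rad), for 0.1 s.
2. the lid stands open (above 1.3 rad) (value of joint iron_lid above 1.3 rad), for 0.2 s.
3. the waffle is lifted clear of the mould (its underside 18 mm above the plate) (z of waffle in the frame of iron above 0.07 m), for 0.1 s.
At the end, for the whole second after the job is handed in: The waffle stick lies at rest, let go, flat (within 7 degrees) on the rack's wires, both its ends within the rack's outline (5 mm grace), not touching the first waffle stick, which still lies on the rack; the lid of the iron stands open (above 1.3 rad) (x of waffle_end_near in the frame of rack between -0.09 and 0.09 m and y of waffle_end_near in the frame of rack between -0.13 and 0.13 m and x of waffle_end_far in the frame of rack between -0.09 and 0.09 m and y of waffle_end_far in the frame of rack between -0.13 and 0.13 m and z of waffle in the frame of rack between 0.02 and 0.032 m and angle between waffle's own z axis and vertical below 0.12 rad and linear speed of waffle below 0.02 m/s and contact force between waffle and waffle_first below 0.02 N and contact force between waffle and the fingers below 0.02 N and z of waffle_first in the frame of rack above 0.02 m and value of joint iron_lid above 1.3 rad).
It fails at once if the waffle is tipped by more than 30 degrees (angle between waffle's own z axis and vertical above 0.52 rad).
It fails at once if the waffle is let go in mid-air, its underside more than about 25 mm above the rack (contact force between waffle and the fingers below 0.01 N and height (world z) of waffle above 0.052 m and contact force between waffle and iron below 0.01 N and z of waffle in the frame of iron above 0.055 m).
It fails at once if a bystander (jam jar, mug, teaspoon, bowl, timer) or the first waffle stick is moved by more than 40 mm, or the jar or mug tipped (distance of any of jar_jam, mug, spoon, dish, timer, waffle_first from where it was at the start of the episode above 0.04 m or angle between any of jar_jam, mug's own z axis and vertical above 0.5 rad).
It fails at once if the rack is pushed by more than 40 mm or tipped (distance of rack from where it was at the start of the episode above 0.04 m or angle between rack's own z axis and vertical above 0.2 rad).
It also fails if it takes over 72 s, if anything falls off the work surface, if the arm or the gripper's body presses on something with over 40 N, if the wrist force passes 120 N, or if a joint passes its speed limit or range.

### The arm

A 7-joint arm with a two-finger parallel gripper is mounted at the origin on a cart in front of the work surface, level with it; the furniture and walls round the work are solid. World frame = base frame: x ahead of the robot, y to its left, z up, the work surface at z = 0. Lengths are in m, angles in rad, forces in N, time in s.
With the tool pointing down it reaches from about 0.4 to 0.85 m from the base axis. Payload 10.4 kg.
Tool frame: the origin (TCP) lies at the very end of the fingers, on their centre line; the grasp point (between the pads) lies 19 mm behind it (grip_point_offset is the distance from the TCP to the grasp point, in m); z points along the fingers, y is the line along which they close (so a half turn about z gives the same grasp; the last joint's range is limited). The gripper opens to 87 mm and grips with 3 to 60 N. Pads are 19 mm wide; open, the fingers measure 117 mm over their backs; the gripper's body (75 mm by 190 mm) begins 51 mm behind the grasp point.
Start: joints at [1.236, 0.332, -0.065, 1.46, 0.022, 1.35, -0.088], TCP at [0.192, -0.595, 0.223] pointing down, gripper open.
Joint ranges: [-2.6, 2.6], [-0.5, 2.12], [-1.47, 1.34], [0.16, 2.42], [-1.27, 4.41], [0.06, 2.06], [-2.6, 2.6]. Speed limits (rad/s): [2.22, 2.22, 2.79, 2.79, 3.14, 3.14, 3.14].

### API

Orientations are given as a unit quaternion [x, y, z, w].
In Python, from bench import * gives the robot as it stands.
- The arm moves only by the tool play_rows, never from a script. Its argument "increments" is text: rows parted by semicolons, each of 7 numbers parted by spaces: the turn, a rotation vector about the tool's x, y, z in rad, then the shift along the tool's x, y, z in m, then the opening, from 0 (shut) to 1 (fully open). A call has 1 to 8 rows; each row is the pose to reach, as a shift and turn from the pose commanded when the call began, along the tool's axes at that moment; what a row does not reach only later rows make up. A row lasts 1/10 s, in which the tool goes at most 50 mm and 8.59 degrees, less where a joint would pass 70% of its speed; a pose out of reach is approached as far as the arm can. A call with a gripper value outside its range is refused whole. The fingers move at their own pace and stop on an object; "grip_force" is the grip in N (left out, the last holds). Time passes only in rows, so rows that repeat a pose let the fingers close. It gives the time, the measured TCP pose, the force, the opening and the grip force at its end, in the units of the state.
- read_state(): the state, without advancing time (a new reading comes with each control period).
- camera(name): name is "scene" or "top"; returns a dict with "color" (400x640x3 uint8, red, green, blue), "fx", "fy", "cx", "cy" (pixels), "camera_from_world" (4x4, takes a point from world to camera coordinates). Camera axes: x right, y down, z forward; pixel columns grow to the right and rows downward; lengths in m; the calibration is good to about 2 mm. A picture is of the moment at which its call begins. There is no depth.
- close_job(): hands the job in; it is judged then, once.
The state is a dict: "time": time; "joint_positions": joint angles; "joint_vel": joint speeds; "joint_torque": joint torques, N m; "ee_pos": TCP position; "eef_rot": TCP orientation; "ft_force": force on the tool from outside, world axes, zero at the start; "torque": the same for the moment, N m; "width": finger opening in m; "grip_force": force on a finger pad.
Only numpy, scipy, OpenCV 4.12 (cv2) and the standard library are available. Lean on these libraries where they do the work, as an engineer would, in place of code of your own. Each camera call takes 0.05 s, during which the arm holds its last target. There are 200 camera calls.

## Working session

There is one attempt and no reset: what is moved stays moved. The work goes in short steps, Python scripts to look and compute and a tool call to move; the robot and the scene stay as the last step left them, time stands still between calls to the robot, and variables do not carry over. Pictures are saved under pics/ and viewed, at most 12 in all, crops included, and the job is handed in when it is done.

Besides the shell and the picture viewer there is one more tool, called as name(argument=value, ...) on one line, values as JSON. play_rows: Moves the arm, as the interface text tells. Its arguments: {"type":"object","properties":{"increments":{"type":"string"},"grip_force":{"type":"number"}},"required":["increments"]}

```bash
mkdir -p pics; ls; python3 - <<'E'
from bench import *
import cv2,numpy as np
for n in("scene","top"):
    c=camera(n); cv2.imwrite(f"pics/{n}0.png",c["color"][:,:,::-1]); 
    M=c["camera_from_world"]; print(n,c["fx"],c["fy"],c["cx"],c["cy"]); print(np.round(M,4).tolist())
print(read_state())
E
```

```text
pics
scene 479.90582700706693 479.90582700706693 328.21699613415797 203.74807250413534
[[-0.6484, -0.7611, 0.0166, 0.3054], [-0.4334, 0.3511, -0.83, 0.3161], [0.6259, -0.5454, -0.5575, 0.9497], [0.0, 0.0, 0.0, 1.0]]
top 380.7990858131498 380.7990858131498 318.42365191707137 201.7130925906647
[[0.0048, -1.0, -0.0079, -0.0669], [-0.9958, -0.0041, -0.0911, 0.5405], [0.091, 0.0083, -0.9958, 1.1212], [0.0, 0.0, 0.0, 1.0]]
{'time': 0.1, 'joint_positions': array([ 1.23638488,  0.33281017, -0.06466498,  1.46082997,  0.02162689,
        1.34989102, -0.0885005 ]), 'joint_vel': array([ 0.00024635, -0.0005251 ,  0.00182119,  0.00167428,  0.00139078,
       -0.00056398,  0.00056726]), 'joint_torque': array([ 4.87048055e-04, -6.24542499e+01,  2.36911996e-02, -3.90719926e+01,
       -6.16236334e-02,  3.66373127e-02,  1.03878431e-04]), 'ee_pos': array([ 0.19160689, -0.59455773,  0.22184555]), 'eef_rot': array([ 9.87871812e-01,  1.55270397e-01, -1.41832139e-04, -6.04989862e-04]), 'ft_force': array([ 0.11907759, -0.89489235,  0.62167374]), 'torque': array([-0.02312468, -0.00640354, -0.00104671]), 'grip_force': 0.0, 'width': 0.08651079279550591}
```

View pics/scene0.png

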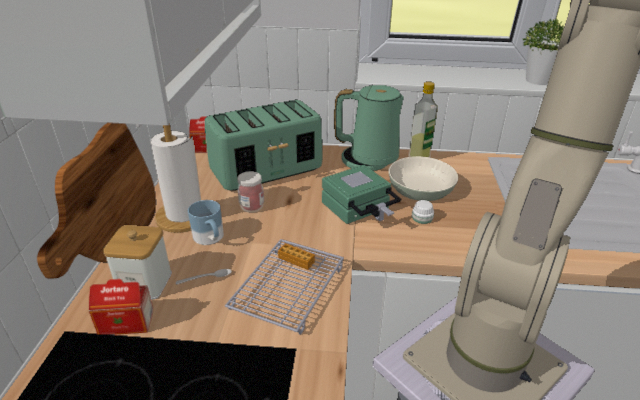

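View pics/top0.png

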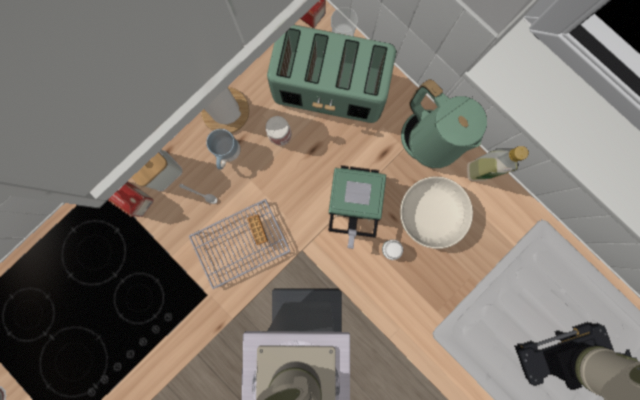

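The scene view shows the iron at about (357,195) and the rack at about (290,285), with the arm on the right. In the top view the iron's lid is around (358,193), its latch tip around (352,240), the rack around (243,243) and the first waffle at (258,230). Next I'll zoom in on the iron and rack in the top view.

```bash
cat > h.py <<'E'
from bench import *
import cv2,numpy as np
from scipy.spatial.transform import Rotation as R
def ray(c,u,v):
    M=c["camera_from_world"]; Rm=M[:3,:3]; o=-Rm.T@M[:3,3]
    return o,Rm.T@np.array([(u-c["cx"])/c["fx"],(v-c["cy"])/c["fy"],1])
def plane(c,u,v,z):
    o,d=ray(c,u,v); return (o+d*(z-o[2])/d[2])
def proj(c,p):
    M=c["camera_from_world"]; q=M[:3,:3]@np.asarray(p)+M[:3,3]
    return np.array([c["fx"]*q[0]/q[2]+c["cx"],c["fy"]*q[1]/q[2]+c["cy"]])
E
python3 - <<'E'
from h import *
c=camera("top"); im=c["color"]; hsv=cv2.cvtColor(im,cv2.COLOR_RGB2HSV)
m=np.zeros(im.shape[:2],np.uint8); m[160:225,320:395]=cv2.inRange(hsv,(60,50,20),(95,255,255))[160:225,320:395]
cs=max(cv2.findContours(m,0,2)[0],key=cv2.contourArea); r=cv2.minAreaRect(cs); print("lid",r)
for p in cv2.boxPoints(r): print(p,plane(c,*p,.095),plane(c,*p,.055))
w=np.zeros_like(m); w[200:260,230:290]=cv2.inRange(hsv,(10,150,60),(25,255,255))[200:260,230:290]
cs=max(cv2.findContours(w,0,2)[0],key=cv2.contourArea); r=cv2.minAreaRect(cs); print("waf1",r)
for p in cv2.boxPoints(r): print(p,plane(c,*p,.051))
a=cv2.resize(im[160:260,320:400],None,fx=6,fy=6,interpolation=cv2.INTER_CUBIC)[:,:,::-1]
b=cv2.resize(im[190:300,180:305],None,fx=4.8,fy=4.8,interpolation=cv2.INTER_CUBIC)[:,:,::-1]
cv2.imwrite("pics/iron.png",a);cv2.imwrite("pics/rack.png",b)
E
```

```text
lid ((357.2308044433594, 193.1538543701172), (50.60616683959961, 46.63705825805664), 7.125016689300537)
[329.2308  213.15385] [ 0.50210022 -0.09565772  0.095     ] [ 0.5045529  -0.09646771  0.055     ]
[335.0154  166.87694] [ 0.63402121 -0.11181846  0.095     ] [ 0.64140448 -0.11323247  0.055     ]
[385.2308  173.15385] [ 0.61646189 -0.25428983  0.095     ] [ 0.62318887 -0.26102875  0.055     ]
[379.4462  219.43077] [ 0.48506736 -0.23661253  0.095     ] [ 0.48688343 -0.24269075  0.055     ]Traceback (most recent call last):
  File "<stdin>", line 7, in <module>
ValueError: max() iterable argument is empty
```

```bash
python3 - <<'E'
from h import *
c=camera("top"); im=c["color"]; hsv=cv2.cvtColor(im,cv2.COLOR_RGB2HSV)
print(hsv[232,259],hsv[225,256])
w=np.zeros(im.shape[:2],np.uint8); w[205:255,240:280]=cv2.inRange(hsv,(8,170,60),(30,255,220))[205:255,240:280]
cc=cv2.findContours(w,0,2)[0]
if cc:
  r=cv2.minAreaRect(max(cc,key=cv2.contourArea)); print("waf1",r)
  for p in cv2.boxPoints(r): print(p,plane(c,*p,.051))
a=cv2.resize(im[160:260,320:400],None,fx=6,fy=6,interpolation=cv2.INTER_CUBIC)[:,:,::-1]
b=cv2.resize(im[190:300,180:305],None,fx=4.8,fy=4.8,interpolation=cv2.INTER_CUBIC)[:,:,::-1]
cv2.imwrite("pics/iron.png",a);cv2.imwrite("pics/rack.png",b)
s=camera("scene")["color"]
cv2.imwrite("pics/iron_s.png",cv2.resize(s[155:235,310:440],None,fx=6,fy=6,interpolation=cv2.INTER_CUBIC)[:,:,::-1])
E
```

```text
[ 16 123 153] [ 16 125 153]
```

View pics/iron.png

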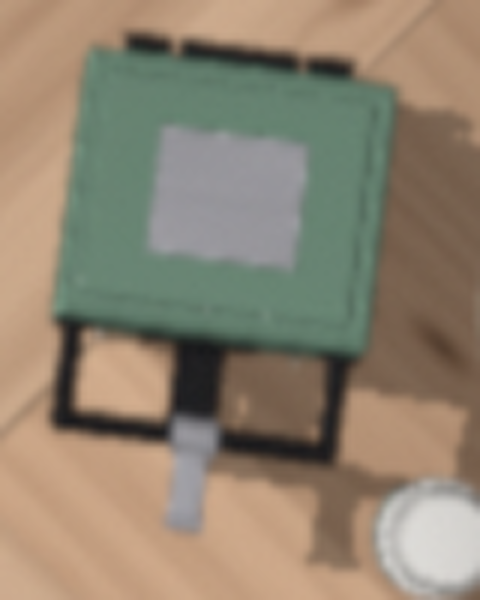

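View pics/rack.png

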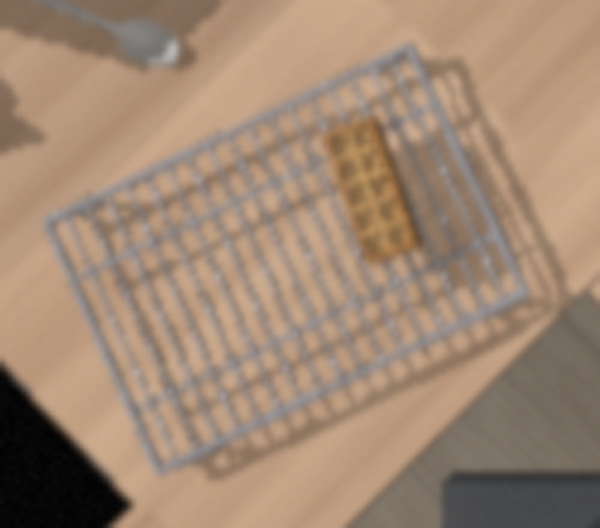

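View pics/iron_s.png

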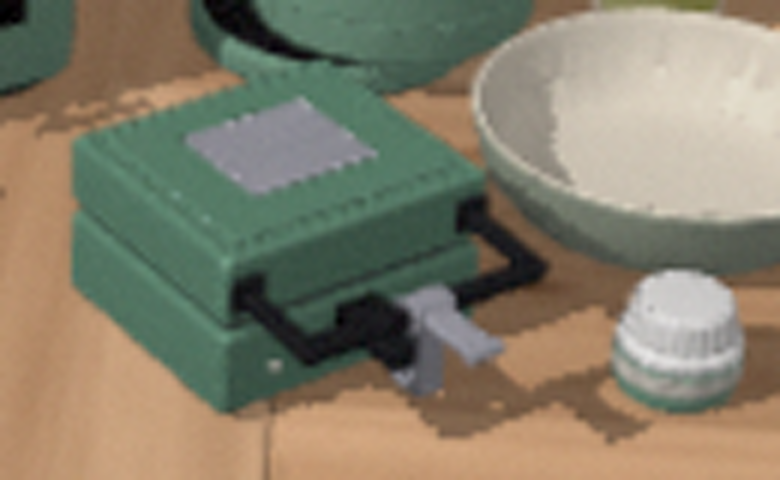

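The zooms show four things:
- **Lid corners (iron crop):** (92,48), (397,88), (365,355) and (55,320).
- **Latch (iron crop):** its tip is at (184,528), and the bar runs from (60,425) to (333,452).
- **Rack corners (rack crop):** (410,47), (48,220), (163,470) and (525,293).
- **First waffle:** it sits around (374,190), turned slightly.

The latch is down and pointing to the front.

```bash
python3 - <<'E'
from h import *
from scipy.optimize import least_squares
c=camera("top"); s=camera("scene")
A=np.array([[92,48],[397,88],[365,355],[55,320],[62,425],[335,452],[184,528]])/6+[320,160]
P=np.array([[65,75,95],[65,-75,95],[-65,-75,95],[-65,75,95],[-113,67,68],[-113,-67,68],[-158,0,69]])/1e3
B=np.array([[237,245],[483,180],[335,75],[75,140],[310,348],[540,270],[500,350]])/6+[310,155]
PB=np.array([[-65,75,95],[-65,-75,95],[65,-75,95],[65,75,95],[-113,64,70],[-113,-64,70],[-158,0,68]])/1e3
T=lambda q,P:np.c_[q[0]+np.cos(q[2])*P[:,0]-np.sin(q[2])*P[:,1],q[1]+np.sin(q[2])*P[:,0]+np.cos(q[2])*P[:,1],P[:,2]]
f1=lambda q:np.array([proj(c,p) for p in T(q,P)])-A
f2=lambda q:np.array([proj(s,p) for p in T(q,PB)])-B
for f in (lambda q:f1(q).ravel(),lambda q:f2(q).ravel(),lambda q:np.r_[f1(q).ravel(),f2(q).ravel()]):
    r=least_squares(f,[.56,-.17,-.12]); print(r.x); print(np.round(r.fun.reshape(-1,2),1).tolist())
q=r.x
for n,p in dict(tip=[-145,0,69],hl=[-113,38,68],hr=[-113,-38,68],hinge=[74,0,55],mould=[0,32,52]).items(): print(n,np.round(T(q,np.array([p])/1e3)[0],4))
C=np.array([[410,47],[48,220],[163,470],[525,293]])/4.8+[180,190]
W=np.array([[328,130],[378,118],[420,250],[372,262]])/4.8+[180,190]
rc=np.array([plane(c,*p,.026) for p in C]); wc=np.array([plane(c,*p,.051) for p in W])
rm=rc.mean(0); e=rc[1]-rc[0]; print(rm,np.arctan2(*(-e[:2]*[1,-1])) , np.linalg.norm(e),np.linalg.norm(rc[2]-rc[1]))
ax=((rc[0]+rc[1])-(rc[2]+rc[3]))[:2]; y=np.arctan2(ax[1],ax[0]); print("rack yaw",y)
L=lambda p:R.from_euler('z',-y).apply(p-rm)
print(np.round(L(wc),4)); print(R.from_euler('z',y).apply([0,.045,0])+rm, wc.mean(0))
E
```

```text
[ 0.55852747 -0.17674957 -0.11677916]
[[-1.0, -0.4], [0.7, -0.8], [1.1, 0.2], [-0.3, -0.4], [-0.9, -0.4], [0.1, 0.8], [0.2, 0.9]]
[ 0.55700327 -0.17788627 -0.12963319]
[[-0.9, 2.7], [2.4, -2.0], [-0.9, -4.0], [-0.3, -1.4], [0.6, 1.0], [0.1, -0.2], [-1.0, 2.3]]
[ 0.55787962 -0.17737242 -0.12181506]
[[-0.7, -0.3], [1.0, -0.4], [1.2, 0.6], [-0.2, -0.3], [-0.8, -0.3], [0.1, 1.1], [0.2, 1.1], [-1.0, 2.7], [2.0, -2.2], [-1.5, -4.1], [-0.7, -1.3], [0.6, 0.9], [-0.1, -0.5], [-1.0, 2.1]]
tip [ 0.414  -0.1598  0.069 ]
hl [ 0.4503 -0.1259  0.068 ]
hr [ 0.4411 -0.2014  0.068 ]
hinge [ 0.6313 -0.1864  0.055 ]
mould [ 0.5618 -0.1456  0.052 ]
[0.41489091 0.1692921  0.026     ] 0.45375253046489716 0.24886797402284624 0.17065572334991408
rack yaw 0.45729235114055733
[[ 0.0567 -0.0599  0.025 ]
 [ 0.05   -0.0905  0.025 ]
 [-0.0338 -0.0795  0.025 ]
 [-0.0276 -0.0502  0.025 ]]
[0.3950225  0.20966841 0.026     ] [0.45595104 0.11145177 0.051     ]
```

```bash
cat >> h.py <<'E'
def goto(x,y,z,yaw):
    "increment (tool axes) from measured pose to tool-down pose with tool x at yaw"
    s=read_state(); r0=R.from_quat(s["eef_rot"]); r1=R.from_euler('z',yaw)*R.from_euler('x',np.pi)
    print("rot",np.round((r0.inv()*r1).as_rotvec(),4),"shift",np.round(r0.inv().apply(np.array([x,y,z])-s["ee_pos"]),4))
IR=np.array([.558,-.177]);YI=-.122
def iron(x,y): return IR+R.from_euler('z',YI).as_matrix()[:2,:2]@[x,y]
E
python3 -c "
from h import *
goto(*iron(-.145,0),.15,YI); goto(*iron(-.145,0),.05,YI)"
```

```text
rot [-2.000e-04  1.000e-04  4.338e-01] shift [ 0.3452 -0.3462  0.0725]
rot [-2.000e-04  1.000e-04  4.338e-01] shift [ 0.3452 -0.3462  0.1725]
```

play_rows(increments="0 0 0.434 0.345 -0.346 0.0 0.6;0 0 0.434 0.345 -0.346 0.0 0.6;0 0 0.434 0.345 -0.346 0.0 0.6;0 0 0.434 0.345 -0.346 0.0 0.6;0 0 0.434 0.345 -0.346 0.0 0.6;0 0 0.434 0.345 -0.346 0.0 0.6;0 0 0.434 0.345 -0.346 0.0 0.6;0 0 0.434 0.345 -0.346 0.0 0.6", grip_force=15)

```text
time: 1.15
ee_pos: [0.3742, -0.2368, 0.2228]
eef_rot: [0.998, -0.061, 0.0, 0.0]
ft_force: [1.4, -0.5, 0.3]
width: 0.0523
grip_force: 0.0
```

```bash
python3 -c "
from h import *
goto(*iron(-.145,0),.15,YI); goto(*iron(-.145,0),.05,YI)"
```

```text
rot [ 0.0008 -0.0006 -0.0003] shift [ 0.0301 -0.0818  0.0728]
rot [ 0.0008 -0.0006 -0.0003] shift [ 0.03   -0.0819  0.1728]
```

play_rows(increments="0 0 0 0.03 -0.082 0.06 0.6;0 0 0 0.03 -0.082 0.06 0.6;0 0 0 0.03 -0.082 0.06 0.6;0 0 0 0.03 -0.082 0.06 0.6;0 0 0 0.03 -0.082 0.06 0.6")

```text
time: 1.65
ee_pos: [0.4133, -0.1621, 0.1631]
eef_rot: [0.998, -0.062, 0.0, 0.0]
ft_force: [-0.0, -0.0, 0.3]
width: 0.0521
grip_force: 0.0
```

```bash
python3 - <<'E'
from h import *
goto(*iron(-.145,0),.15,YI); goto(*iron(-.145,0),.05,YI)
c=camera("top")["color"];s=camera("scene")["color"]
cv2.imwrite("pics/a.png",np.hstack([cv2.resize(c[160:260,310:410],None,fx=4,fy=4),cv2.resize(s[130:230,350:450],None,fx=4,fy=4)])[:,:,::-1])
E
```

```text
rot [ 0.0006 -0.0006 -0.0014] shift [ 0.0004 -0.0029  0.0131]
rot [ 0.0006 -0.0006 -0.0014] shift [ 0.0003 -0.0029  0.1131]
```

View pics/a.png

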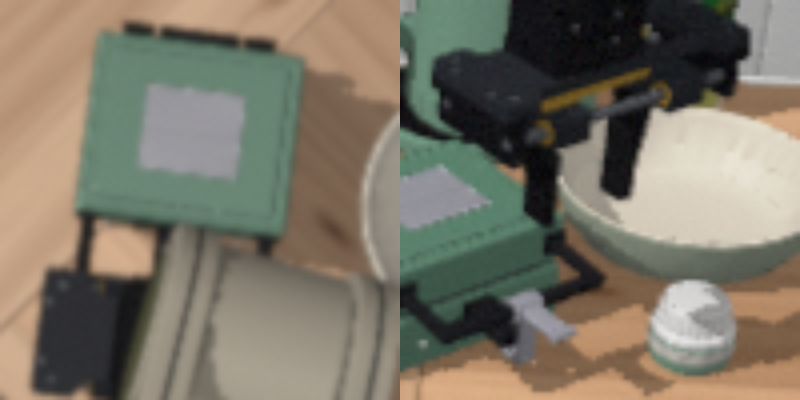

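The open gripper hangs above the latch tab, which shows at about (560,330) in the right half. I'll lower it and close.

play_rows(increments="0 0 0 0 -0.003 0.03 0.6;0 0 0 0 -0.003 0.055 0.6;0 0 0 0 -0.003 0.08 0.6;0 0 0 0 -0.003 0.1 0.6;0 0 0 0 -0.003 0.111 0.6;0 0 0 0 -0.003 0.111 0.6")

```text
time: 2.35
ee_pos: [0.413, -0.1585, 0.0509]
eef_rot: [0.998, -0.062, -0.001, -0.0]
ft_force: [-0.5, 0.9, 0.7]
width: 0.0524
grip_force: 0.0
```

play_rows(increments="0 0 0 0 0 0 0;0 0 0 0 0 0 0;0 0 0 0 0 0 0;0 0 0 0 0 0 0;0 0 0 0 0 0 0;0 0 0 0 0 0 0", grip_force=12)

```text
time: 2.95
ee_pos: [0.414, -0.157, 0.0516]
eef_rot: [0.998, -0.061, 0.0, -0.001]
ft_force: [0.6, 3.0, 0.3]
width: 0.0176
grip_force: 12.0
```

play_rows(increments="0 0 0 0.0006 0 -0.006 0;0 0 0 0.0018 0 -0.011 0;0 0 0 0.004 0 -0.016 0;0 0 0 0.0065 0 -0.02 0;0 0 0 0.0097 0 -0.023 0;0 0 0 0.0097 0 -0.023 0;0 0 0 0.0097 0 -0.023 0")

```text
time: 3.65
ee_pos: [0.4223, -0.1582, 0.0746]
eef_rot: [0.998, -0.061, -0.001, -0.001]
ft_force: [-4.2, 6.9, 3.9]
width: 0.0178
grip_force: 12.0
```

play_rows(increments="0 0 0 0 0 0 0.4;0 0 0 0 0 0 0.4;0 0 0 0 0 0 0.4;0 0 0 0 0 -0.04 0.5;0 0 0 0 0 -0.08 0.5;0 0 0 0 0 -0.11 0.5;0 0 0 0 0 -0.11 0.5")

```text
time: 4.35
ee_pos: [0.4256, -0.1602, 0.1889]
eef_rot: [0.998, -0.061, 0.003, 0.002]
ft_force: [1.3, -0.1, -0.5]
width: 0.0432
grip_force: 0.0
```

```bash
python3 - <<'E'
from h import *
goto(*iron(-.113,.042),.15,YI+np.pi/2);goto(*iron(-.113,.042),.15,YI-np.pi/2);print(read_state()["joint_positions"])
s=camera("scene")["color"]
cv2.imwrite("pics/b.png",cv2.resize(s[110:240,310:450],None,fx=4,fy=4)[:,:,::-1])
E
```

```text
rot [ 0.0074 -0.0034 -1.5714] shift [ 0.0201 -0.0415  0.0389]
rot [-0.0034 -0.0074  1.5702] shift [ 0.0201 -0.0415  0.0389]
[ 7.27647644e-01 -2.76872387e-03 -4.63687001e-01  1.91908517e+00
  3.77569477e-04  1.21779678e+00 -1.42953871e+00]
```

View pics/b.png

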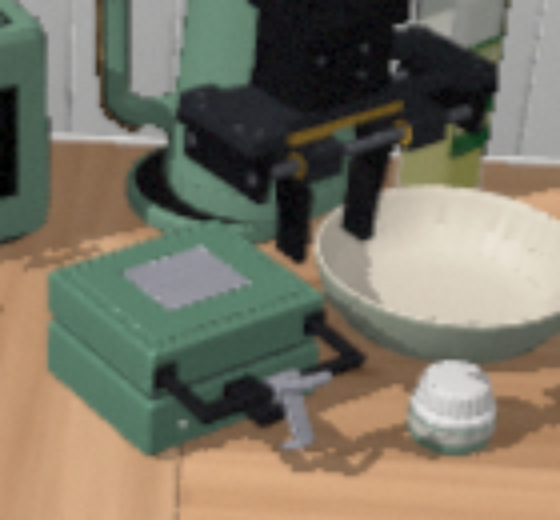

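The latch lever is now raised, with its tip at (325,378) and its hook swung forward to (300,435). The next steps are to turn 90° and pinch the left half of the handle bar.

play_rows(increments="0 0 -1.571 0.02 -0.0415 0.0 0.5;0 0 -1.571 0.02 -0.0415 0.0 0.5;0 0 -1.571 0.02 -0.0415 0.0 0.5;0 0 -1.571 0.02 -0.0415 0.0 0.5;0 0 -1.571 0.02 -0.0415 0.0 0.5;0 0 -1.571 0.02 -0.0415 0.0 0.5;0 0 -1.571 0.02 -0.0415 0.0 0.5;0 0 -1.571 0.02 -0.0415 0.0 0.5")

```text
time: 5.2
ee_pos: [0.4477, -0.1205, 0.1833]
eef_rot: [0.857, 0.516, -0.001, -0.001]
ft_force: [-0.6, 0.2, -0.0]
width: 0.0433
grip_force: 0.0
```

```bash
python3 -c "
from h import *
goto(*iron(-.113,.043),.054,YI+np.pi/2);print(read_state()['joint_positions'])"
```

```text
rot [-1.70e-03  1.00e-04 -3.65e-01] shift [0.0016 0.0032 0.1293]
[ 0.69270626  0.03524817 -0.53277332  1.89677344  0.01888892  1.21624169
 -0.33337911]
```

play_rows(increments="0 0 -0.365 0.0016 0.003 0 0.5;0 0 -0.365 0.0016 0.003 0.02 0.5;0 0 -0.365 0.0016 0.003 0.04 0.5;0 0 -0.365 0.0016 0.003 0.06 0.5;0 0 -0.365 0.0016 0.003 0.06 0.5;0 0 -0.365 0.0016 0.003 0.06 0.5")

```text
time: 5.8
ee_pos: [0.4513, -0.1203, 0.1243]
eef_rot: [0.751, 0.66, -0.0, -0.001]
ft_force: [0.2, -0.3, 0.8]
width: 0.0435
grip_force: 0.0
```

```bash
python3 -c "
from h import *
goto(*iron(-.113,.043),.054,YI+np.pi/2)"
```

```text
rot [-0.0013 -0.0004 -0.0062] shift [-0.0003 -0.0001  0.0703]
```

play_rows(increments="0 0 -0.006 0 0 0.025 0.5;0 0 -0.006 0 0 0.045 0.5;0 0 -0.006 0 0 0.06 0.5;0 0 -0.006 0 0 0.07 0.5;0 0 -0.006 0 0 0.07 0.5;0 0 -0.006 0 0 0.07 0;0 0 -0.006 0 0 0.07 0;0 0 -0.006 0 0 0.07 0", grip_force=15)

```text
time: 6.6
ee_pos: [0.4523, -0.1206, 0.0553]
eef_rot: [0.749, 0.663, 0.0, 0.001]
ft_force: [0.1, -0.2, 0.4]
width: 0.0269
grip_force: 0.0
```

play_rows(increments="0 0 0 0 0 0 0;0 0 0 0 0 0 0;0 0 0 0 0 0 0")

```text
time: 6.9
ee_pos: [0.4551, -0.1209, 0.0559]
eef_rot: [0.749, 0.663, 0.002, 0.003]
ft_force: [11.0, -2.1, -3.2]
width: 0.0115
grip_force: 15.0
```

```bash
python3 - <<'E'
from h import *
a0=np.arctan2(13,187)
for t in np.arange(0,1.56,.1):
    r=.1874; print(round(t,2),"y %.4f z %.4f"%(r*(np.cos(a0)-np.cos(a0+t)),-r*(np.sin(a0+t)-np.sin(a0))))
goto(*iron(-.113,.043),.054,YI+np.pi/2)
E
```

```text
0.0 y 0.0000 z -0.0000
0.1 y 0.0022 z -0.0186
0.2 y 0.0063 z -0.0369
0.3 y 0.0122 z -0.0547
0.4 y 0.0198 z -0.0718
0.5 y 0.0291 z -0.0880
0.6 y 0.0400 z -0.1033
0.7 y 0.0523 z -0.1174
0.8 y 0.0660 z -0.1302
0.9 y 0.0809 z -0.1415
1.0 y 0.0969 z -0.1513
1.1 y 0.1137 z -0.1595
1.2 y 0.1313 z -0.1660
1.3 y 0.1495 z -0.1706
1.4 y 0.1680 z -0.1734
1.5 y 0.1867 z -0.1744
rot [0.0074 0.0003 0.0001] shift [-0.0001 -0.0041  0.0019]
```

play_rows(increments="0 0 0 0 0.004 0 0;0 0 0 0 0.005 -0.009 0;0 0 0 0 0.006 -0.0186 0;0 0 0 0 0.008 -0.028 0;0 0 0 0 0.01 -0.037 0;0 0 0 0 0.013 -0.046 0;0 0 0 0 0.016 -0.0547 0;0 0 0 0 0.016 -0.0547 0")

```text
time: 7.7
ee_pos: [0.467, -0.1224, 0.1105]
eef_rot: [0.749, 0.663, -0.001, -0.0]
ft_force: [-8.9, 0.3, 4.3]
width: 0.012
grip_force: 15.0
```

play_rows(increments="0 0 0 0 0.002 -0.009 0;0 0 0 0 0.0056 -0.0171 0;0 0 0 0 0.0149 -0.0333 0;0 0 0 0 0.0258 -0.0486 0;0 0 0 0 0.0381 -0.0627 0;0 0 0 0 0.0518 -0.0755 0;0 0 0 0 0.0667 -0.0868 0;0 0 0 0 0.0667 -0.0868 0")

```text
time: 8.5
ee_pos: [0.5353, -0.1311, 0.2001]
eef_rot: [0.749, 0.662, 0.0, 0.001]
ft_force: [-11.7, -0.4, 18.4]
width: 0.0118
grip_force: 15.0
```

```bash
python3 - <<'E'
from h import *
from scipy.optimize import least_squares
P=np.array([[.4664,.0559],[.4784,.1105],[.5473,.2001]])
for r in(.1874,.183,.192):
  q=least_squares(lambda h:np.hypot(*(P-h).T)-r,[.65,.04]);h=q.x;print(r,h,q.fun,np.arctan2(P[:,1]-h[1],h[0]-P[:,0]))
h=least_squares(lambda h:np.hypot(*(P-h).T)-.1874,[.65,.04]).x
e=P[2]-h;a=np.arctan2(e[1],-e[0])
for d in np.arange(.1,.7,.1): print(d,np.round(h+.1874*np.array([-np.cos(a+d),np.sin(a+d)])-P[2],4))
print(read_state()['ft_force'])
E
```

```text
0.1874 [0.65381969 0.04573331] [ 0.00029524 -0.0004059   0.00015138] [0.05419249 0.35368482 0.96678407]
0.183 [0.64973008 0.0481461 ] [ 0.00049398 -0.0006761   0.00025368] [0.04226958 0.34903934 0.97767448]
0.192 [0.65808012 0.04322031] [ 9.90441574e-05 -1.36760697e-04  5.07055616e-05] [0.06605405 0.35828094 0.95595679]
0.1 [0.016  0.0097]
0.2 [0.0329 0.0179]
0.30000000000000004 [0.0504 0.0244]
0.4 [0.0686 0.0291]
0.5 [0.0871 0.032 ]
0.6 [0.1058 0.033 ]
[-11.67632624  -0.41248237  18.44012323]
```

play_rows(increments="0 0 0 0 0.001 -0.0033 0;0 0 0 0 0.017 -0.013 0;0 0 0 0 0.034 -0.0212 0;0 0 0 0 0.0514 -0.0277 0;0 0 0 0 0.0696 -0.0324 0;0 0 0 0 0.0881 -0.0353 0;0 0 0 0 0.1068 -0.0363 0;0 0 0 0 0.1068 -0.0363 0")

```text
time: 9.3
ee_pos: [0.6423, -0.1445, 0.234]
eef_rot: [0.749, 0.662, 0.001, 0.002]
ft_force: [2.3, -5.0, 2.9]
width: 0.0115
grip_force: 15.0
```

```bash
python3 - <<'E'
from h import *
s=read_state();print(s["joint_positions"])
c=camera("top")["color"];s=camera("scene")["color"]
cv2.imwrite("pics/d.png",np.hstack([cv2.resize(c[130:230,300:400],None,fx=4,fy=4),cv2.resize(s[110:210,320:420],None,fx=4,fy=4)])[:,:,::-1])
E
```

```text
[ 0.52204341  0.44720984 -0.52195155  1.32725053  0.22046711  1.42004488
 -0.11211458]
```

View pics/d.png

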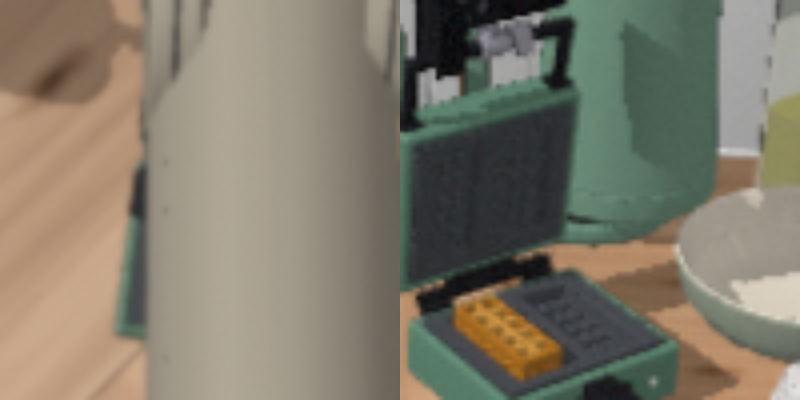

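The lid stands upright and the waffle is visible in its cavity. I'll release the bar, rise clear and back off.

play_rows(increments="0 0 0 0 0 0 0.4;0 0 0 0 0 0 0.4;0 0 0 0 0 0 0.4;0 0 0 0 0 -0.03 0.4;0 0 0 0 0 -0.07 0.5;0 0 0 0 0 -0.1 0.6;0 0 0 0 0 -0.1 0.6")

```text
time: 10.1
ee_pos: [0.6408, -0.1429, 0.3371]
eef_rot: [0.749, 0.663, 0.002, 0.002]
ft_force: [-0.5, 0.6, -0.2]
width: 0.049
grip_force: 0.0
```

play_rows(increments="0 0 1.571 0 -0.25 0 0.65;0 0 1.571 0 -0.25 0 0.65;0 0 1.571 0 -0.25 0 0.65;0 0 1.571 0 -0.25 0 0.65;0 0 1.571 0 -0.25 0 0.65;0 0 1.571 0 -0.25 0 0.65;0 0 1.571 0 -0.25 0 0.65;0 0 1.571 0 -0.25 0 0.65")

```text
time: 10.9
ee_pos: [0.3908, -0.1128, 0.3318]
eef_rot: [0.993, 0.121, -0.0, 0.0]
ft_force: [-0.7, 0.2, -0.5]
width: 0.0566
grip_force: 0.0
```

```bash
python3 - <<'E'
from h import *
c=camera("top");im=c["color"];hsv=cv2.cvtColor(im,cv2.COLOR_RGB2HSV)
s=camera("scene");hs=cv2.cvtColor(s["color"],cv2.COLOR_RGB2HSV)
for cam,h,(r0,r1,c0,c1) in((c,hsv,(165,230,320,390)),(s,hs,(165,215,320,400))):
    m=np.zeros(h.shape[:2],np.uint8);m[r0:r1,c0:c1]=cv2.inRange(h,(10,120,50),(28,255,255))[r0:r1,c0:c1]
    m=cv2.morphologyEx(m,cv2.MORPH_CLOSE,np.ones((3,3)));cc=cv2.findContours(m,0,2)[0]
    for k in cc:
        if cv2.contourArea(k)>40:
            r=cv2.minAreaRect(k);print(r,[np.round(plane(cam,*p,.065),4).tolist() for p in cv2.boxPoints(r)],plane(cam,*r[0],.065))
b=iron(0,.032);print(proj(c,[*b,.065]),proj(s,[*b,.065]))
cv2.imwrite("pics/e.png",np.hstack([cv2.resize(im[150:250,300:400],None,fx=4,fy=4,interpolation=2),cv2.resize(s["color"][130:230,310:410],None,fx=4,fy=4,interpolation=2)])[:,:,::-1])
E
```

```text
((345.57928466796875, 192.7865753173828), (11.926606178283691, 29.043495178222656), 6.34019136428833) [[0.5232, -0.1218, 0.065], [0.6077, -0.1311, 0.065], [0.6039, -0.1656, 0.065], [0.5195, -0.1561, 0.065]] [ 0.56341657 -0.14363205  0.065     ]
((346.2730407714844, 193.93458557128906), (29.118322372436523, 13.068163871765137), 37.87498474121094) [[0.5987, -0.1168, 0.065], [0.6267, -0.1718, 0.065], [0.5154, -0.1579, 0.065], [0.4925, -0.1064, 0.065]] [ 0.55662242 -0.13761252  0.065     ]
[346.13312632 193.30932361] [347.02427138 192.21772153]
```

View pics/e.png

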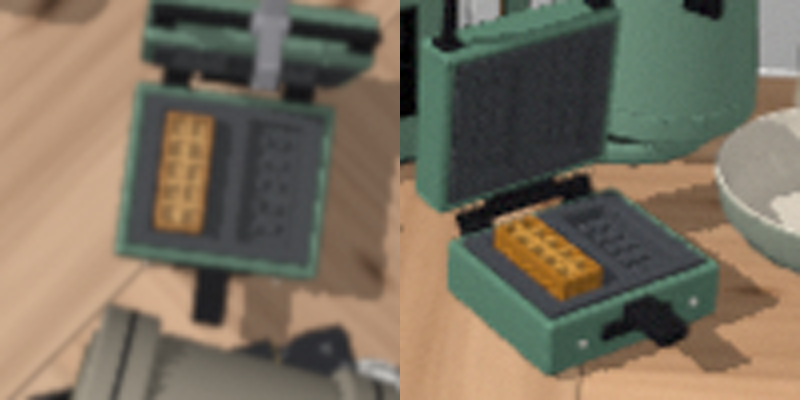

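The top half shows the waffle squarely in its cavity, centred at full-image pixel (345.6,192.8), with the lid staying up. I'll go above it.

```bash
python3 -c "
from h import *
goto(.560,-.143,.16,-.115)"
```

```text
rot [-1.000e-04  9.000e-04  3.611e-01] shift [0.1566 0.0704 0.1715]
```

play_rows(increments="0 0 0.361 0.157 0.07 0 0.65;0 0 0.361 0.157 0.07 0 0.65;0 0 0.361 0.157 0.07 0 0.65;0 0 0.361 0.157 0.07 0 0.65;0 0 0.361 0.157 0.07 0.04 0.65;0 0 0.361 0.157 0.07 0.08 0.65;0 0 0.361 0.157 0.07 0.12 0.65;0 0 0.361 0.157 0.07 0.17 0.65")

```text
time: 11.8
ee_pos: [0.5612, -0.142, 0.1612]
eef_rot: [0.999, -0.053, 0.001, 0.0]
ft_force: [0.2, -0.8, -0.2]
width: 0.0565
grip_force: 0.4
```

play_rows(increments="0 0 0 0 0 0.02 0.65;0 0 0 0 0 0.02 0.65;0 0 0 0 0 0.02 0.65")

```text
time: 12.1
ee_pos: [0.5612, -0.142, 0.1428]
eef_rot: [0.999, -0.055, -0.0, -0.0]
ft_force: [-1.9, 0.2, -0.3]
width: 0.0564
grip_force: 1.0
```

```bash
python3 -c "
from h import *
goto(.560,-.143,.055,-.115);print(read_state()['joint_positions'])"
```

```text
rot [-0.0003  0.0002  0.0057] shift [-0.0011  0.0011  0.0878]
[ 0.64595288  0.34590479 -0.57697656  1.66320662  0.20010587  1.19218094
 -1.6584435 ]
```

play_rows(increments="0 0 0.005 -0.001 0.001 0.025 0.65;0 0 0.005 -0.001 0.001 0.045 0.65;0 0 0.005 -0.001 0.001 0.06 0.65;0 0 0.005 -0.001 0.001 0.072 0.65;0 0 0.005 -0.001 0.001 0.08 0.65;0 0 0.005 -0.001 0.001 0.084 0.65;0 0 0.005 -0.001 0.001 0.087 0.65;0 0 0.005 -0.001 0.001 0.087 0.65")

```text
time: 12.9
ee_pos: [0.5601, -0.1431, 0.0555]
eef_rot: [0.998, -0.058, 0.0, 0.0]
ft_force: [0.4, -0.2, 0.0]
width: 0.0565
grip_force: 0.0
```

play_rows(increments="0 0 0 0 0 0.0005 0.3;0 0 0 0 0 0.0005 0.3;0 0 0 0 0 0.0005 0.3;0 0 0 0 0 0.0005 0.3;0 0 0 0 0 0.0005 0.3;0 0 0 0 0 0.0005 0.3;0 0 0 0 0 0.0005 0.3", grip_force=15)

```text
time: 13.6
ee_pos: [0.5601, -0.1432, 0.055]
eef_rot: [0.998, -0.059, 0.0, 0.0]
ft_force: [-1.2, -0.8, 2.8]
width: 0.0336
grip_force: 15.0
```

play_rows(increments="0 0 0 0 0 -0.004 0.2;0 0 0 0 0 -0.008 0.2;0 0 0 0 0 -0.013 0.2;0 0 0 0 0 -0.018 0.2;0 0 0 0 0 -0.025 0.2;0 0 0 0 0 -0.035 0.2;0 0 0 0 0 -0.05 0.2;0 0 0 0 0 -0.06 0.2", grip_force=18)

```text
time: 14.4
ee_pos: [0.5605, -0.1432, 0.1168]
eef_rot: [0.998, -0.059, 0.001, 0.0]
ft_force: [0.5, -0.2, 0.2]
width: 0.0337
grip_force: 18.0
```

play_rows(increments="0 0 0 0 0 -0.01 0.2;0 0 0 0 0 -0.02 0.2;0 0 0 0 0 -0.03 0.2;0 0 0 0 0 -0.03 0.2")

```text
time: 14.8
ee_pos: [0.5608, -0.1433, 0.1465]
eef_rot: [0.998, -0.059, 0.001, 0.0]
ft_force: [0.3, 0.1, -0.3]
width: 0.0336
grip_force: 18.0
```

```bash
python3 - <<'E'
from h import *
c=camera("scene")["color"]
cv2.imwrite("pics/f.png",cv2.resize(c[100:230,310:450],None,fx=4,fy=4,interpolation=2)[:,:,::-1])
Rk=np.array([.4149,.1693]);y=.457
p=Rk+R.from_euler('z',y).as_matrix()[:2,:2]@[-.002,.042];print(p)
goto(*p,.10,y)
t=camera("top");h=cv2.cvtColor(t["color"],cv2.COLOR_RGB2HSV)
E
```

```text
[0.39457241 0.20610746]
rot [ 0.0006 -0.001  -0.5742] shift [-0.2055 -0.3276  0.0452]
```

View pics/f.png

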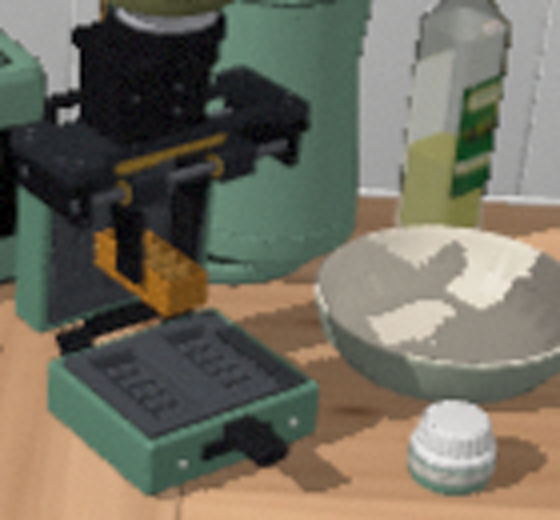

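The waffle hangs level in the fingers, clear of the mould. I'll carry it across to the rack.

play_rows(increments="0 0 -0.03 -0.01 -0.016 0 0.2;0 0 -0.08 -0.028 -0.045 0 0.2;0 0 -0.13 -0.048 -0.077 0 0.2;0 0 -0.19 -0.068 -0.11 0 0.2;0 0 -0.25 -0.09 -0.145 0 0.2;0 0 -0.31 -0.112 -0.18 0 0.2;0 0 -0.37 -0.134 -0.215 0 0.2;0 0 -0.43 -0.155 -0.247 0 0.2")

```text
time: 15.7
ee_pos: [0.4336, 0.1218, 0.1444]
eef_rot: [0.988, 0.157, -0.0, 0.0]
ft_force: [-0.1, 0.9, -0.2]
width: 0.0337
grip_force: 18.0
```

```bash
python3 -c "
from h import *
goto(.3946,.2061,.10,.457)"
```

```text
rot [ 1.000e-04  6.000e-04 -1.413e-01] shift [-0.0108 -0.0923  0.0444]
```

play_rows(increments="0 0 -0.04 -0.003 -0.025 0 0.2;0 0 -0.08 -0.006 -0.05 0 0.2;0 0 -0.11 -0.009 -0.07 0 0.2;0 0 -0.141 -0.01 -0.085 0.01 0.2;0 0 -0.141 -0.01 -0.09 0.02 0.2;0 0 -0.141 -0.01 -0.09 0.035 0.2;0 0 -0.141 -0.01 -0.09 0.044 0.2;0 0 -0.141 -0.01 -0.09 0.044 0.2")

```text
time: 16.5
ee_pos: [0.397, 0.2019, 0.0991]
eef_rot: [0.974, 0.224, -0.002, -0.0]
ft_force: [-0.5, -0.5, 0.1]
width: 0.0334
grip_force: 18.0
```

```bash
python3 -c "
from h import *
goto(.3946,.2061,.041,.457);print(read_state()['joint_positions'])"
```

```text
rot [-0.0009  0.0031 -0.0043] shift [-0.0001 -0.0048  0.0581]
[ 0.32939049  0.14487103 -0.93797368  2.02036379  0.13368562  1.04199874
 -1.78976594]
```

play_rows(increments="0 0 0 0 -0.004 0.015 0.2;0 0 0 0 -0.004 0.03 0.2;0 0 0 0 -0.004 0.04 0.2;0 0 0 0 -0.004 0.047 0.2;0 0 0 0 -0.004 0.052 0.2;0 0 0 0 -0.004 0.055 0.2;0 0 0 0 -0.004 0.055 0.2")

```text
time: 17.2
ee_pos: [0.3959, 0.2064, 0.0457]
eef_rot: [0.974, 0.225, -0.0, 0.0]
ft_force: [-0.7, 0.5, -0.8]
width: 0.0337
grip_force: 18.0
```

play_rows(increments="0 0 0 0 0 0.001 0.2;0 0 0 0 0 0.002 0.2;0 0 0 0 0 0.003 0.2;0 0 0 0 0 0.003 0.2")

```text
time: 17.6
ee_pos: [0.396, 0.2064, 0.0428]
eef_rot: [0.974, 0.225, 0.0, 0.0]
ft_force: [0.8, 0.0, -1.0]
width: 0.0337
grip_force: 18.0
```

play_rows(increments="0 0 0 0 0 0.001 0.2;0 0 0 0 0 0.002 0.2;0 0 0 0 0 0.002 0.2;0 0 0 0 0 0.002 0.2")

```text
time: 18.0
ee_pos: [0.396, 0.2064, 0.041]
eef_rot: [0.974, 0.225, 0.0, 0.0]
ft_force: [-1.7, -0.8, 4.1]
width: 0.0338
grip_force: 18.0
```

Contact with the wires is 4 N, so I can release, opening only moderately, and rise.

play_rows(increments="0 0 0 0 0 0 0.45;0 0 0 0 0 0 0.55;0 0 0 0 0 0 0.6;0 0 0 0 0 0 0.6;0 0 0 0 0 -0.02 0.6;0 0 0 0 0 -0.05 0.6;0 0 0 0 0 -0.09 0.6;0 0 0 0 0 -0.13 0.6")

```text
time: 18.8
ee_pos: [0.3954, 0.2065, 0.172]
eef_rot: [0.974, 0.225, -0.0, -0.0]
ft_force: [1.6, 0.4, -0.5]
width: 0.0523
grip_force: 0.0
```

play_rows(increments="0 0 0 0 0.05 -0.08 0.6;0 0 0 0 0.1 -0.08 0.6;0 0 0 0 0.15 -0.08 0.6;0 0 0 0 0.2 -0.08 0.6;0 0 0 0 0.25 -0.08 0.6;0 0 0 0 0.25 -0.08 0.6;0 0 0 0 0.25 -0.08 0.6")

```text
time: 19.5
ee_pos: [0.5065, -0.0231, 0.2501]
eef_rot: [0.975, 0.222, -0.0, -0.0]
ft_force: [-0.0, -0.0, -0.6]
width: 0.0522
grip_force: 0.0
```

```bash
python3 - <<'E'
from h import *
c=camera("top")["color"];s=camera("scene")["color"]
cv2.imwrite("pics/g.png",np.hstack([cv2.resize(c[160:300,180:320],None,fx=2.8,fy=2.8),cv2.resize(s[140:340,220:420],(392,392))])[:,:,::-1])
E
```

```text
(no output)
```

View pics/g.png

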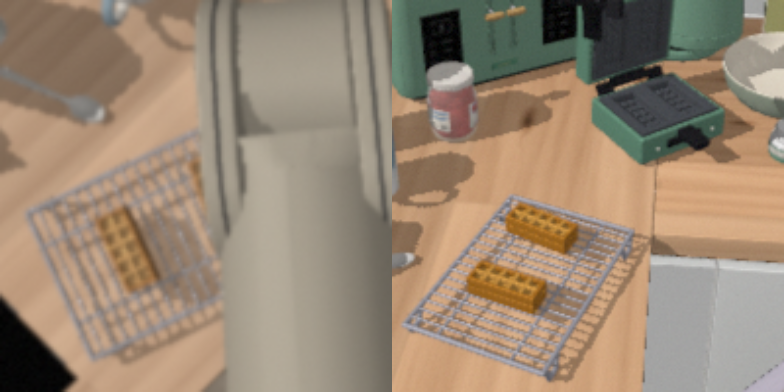

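The new waffle lies flat on the rack, at (507,285) in the right half. It is well apart from the first one at (541,227), and the lid is still open. I'm handing the job in.

```bash
python3 -c "
from bench import *
print(close_job())"
```

```text
the job is handed in; nothing more can be done
None
```

I raised the latch, left the lid standing open, and laid the waffle stick flat on the rack clear of the first one; I've handed the job in, and no verdict came back.

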